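# Set up the lino block and point out tool and cut

### The arm

A 6-joint arm with a two-finger parallel gripper is mounted at the origin on the work surface. World frame = base frame: x ahead of the robot, y to its left, z up, the work surface at z = 0. Lengths are in mm, angles in rad, forces in N, time in s.
With the tool pointing down it reaches from about 400 to 825 mm from the base axis. Payload 7 kg.
Tool frame: the origin (TCP) lies between the finger pads, 19 mm behind the fingertips; this is the grasp point; z points along the fingers, y is the line along which they close (so a half turn about z gives the same grasp; the last joint's range is limited). The gripper opens to 85 mm and grips with 20 to 120 N. Pads are 22 mm wide; open, the fingers measure 114 mm over their backs; the gripper's body (76 mm by 85 mm) begins 54 mm behind the grasp point. The pads swing forward as they close: fully open they stand 13 mm farther back than shut.
Start: joints at [1.635, 0.359, 0.012, 0, -1.224, -0.288], TCP at [149.818, 658.141, 250.002] pointing down, gripper open.
Joint ranges: [-3.07, 3.07], [-1.43, 2.12], [-1.02, 1.25], [-3.03, 1.67], [-3.05, -0], [-3.03, 3.03]. Speed limits (rad/s): [2.39, 2.39, 3.01, 3.14, 3.14, 3.14].

### API

Orientations are given as a unit quaternion [x, y, z, w].
In Python, from cell import r gives the robot as it stands. The module is installed in compiled form; this text tells all that it offers.
- The arm moves only by the tool carry_out, never from a script. Its argument "series" is a list of rows, each an object with "offset": the shift along the world's x, y, z in mm, a list of three; "roll": the turn about the world's z in rad; "hand": the finger opening in mm, from 0 to 85.4. A call has 1 to 12 rows; each row is the pose to reach, as a shift and turn from the pose commanded when the call began; what a row does not reach only later rows make up. A row lasts 1/8 s, in which the tool goes at most 62.5 mm and 10.7 degrees, less where a joint would pass 70% of its speed; a pose out of reach is approached as far as the arm can. A call with a gripper value outside its range is refused whole. The fingers move at their own pace and stop on an object; the grip force is fixed at half the most. Time passes only in rows, so rows that repeat a pose let the fingers close. It gives the time, the measured TCP pose, the force, the opening and the grip force at its end, in the units of the state.
- r.observe(): the state, without advancing time (a new reading comes with each control period).
- r.read_camera(name): name is "scene" or "top" or "wrist"; returns a dict with "color" (420x560x3 uint8, red, green, blue), "z_map" (420x560 float32, mm along the optical axis (not along the pixel's ray), 0 where there is no reading), "camera_matrix" (3x3 intrinsics, pixels), "extrinsics" (4x4, takes a point from world to camera coordinates); the wrist camera has in their place "tool_from_camera" (4x4, takes a point from camera to tool coordinates, whose origin is the TCP and whose axes are the flange's). Camera axes: x right, y down, z forward; pixel columns grow to the right and rows downward; lengths in mm; the calibration is good to about 2 mm. The wrist camera is an equidistant fisheye: a pixel r from the principal point sees the ray r / f radians off the axis. A picture is of the moment at which its call begins: read the wrist's pose just before it.
- r.job_done(): hands the job in; it is judged then, once.
The state is a dict: "t": time; "joints": joint angles; "joint_vel": joint speeds; "effort": joint torques, N m; "tcp_pos": TCP position; "eef_rot": TCP orientation; "contact_force": force on the tool from outside, world axes, zero at the start; "wrist_torque": the same for the moment, N m; "grip_width": opening from 0.0 (shut) to 1.0 (fully open); "grasp_force": force on a finger pad.
Only numpy, scipy, OpenCV 4.12 (cv2) and the standard library are available. Lean on these libraries where they do the work, as an engineer would, in place of code of your own. Each camera call takes 0.05 s, during which the arm holds its last target. There are 200 camera calls.

### The job

Get the carving lesson ready: push the lino block along its wooden board until its far edge sits flush against the fence. Then show the pupil the tool to use by holding the fingertips two to three centimetres above the round knob of the mushroom-handled palm gouge for two seconds, and after that show where to start by holding them two to three centimetres above the head of the bird carved on the block, finishing while still pointing there. Do not lift the block, leave all the tools and the ink jar untouched, and never bring the fingertips down over one of the other gouges.

Things in the scene. Friction and masses are not known exactly. Their poses are not given: they have to be found in the camera images.
- board: Fixed plywood carving board, 210 (its x) x 200 (its y) x 12 mm thick, on the table; origin at the centre of its underside. Along its far (+x) side stands a wooden fence 170 mm long (along y), 20 mm thick, rising 18 mm above the board's top; the fence's inner face is the plane local x = +85 mm. At the robot's left or right.
- block: Loose lino block, a slab 120 (its x) x 140 (its y) x 20 mm, wood with beige lino on top, 0.2 to 0.45 kg; origin at the centre of its underside, x towards the fence, z up. It lies on the board (underside z = 12, top z = 32 mm), 19 to 39 mm short of the fence and up to 0.12 rad askew; a push of 1.5 to 5 N slides it. Flush: within 4 mm of the fence, parallel within 0.045 rad.
- block_far_edge (a point): Middle of the block's far lower edge (local x = +60 mm), which goes against the fence.
- block_near_edge (a point): Middle of the block's near side face (local x = -60 mm, towards the robot), 10 mm above its underside: the place to push.
- bird_head (a point): Centre of the head of the bird carved on the block's top: the largest round spot apart from the body, 26 mm across, with a small light eye and a short beak, at local x +28, y -26 mm, at the top surface (z about 33 mm). Pointing at it means the tool point (TCP) within 18 mm of it sideways and no more than 65 mm above it, without contact.
- palm_gouge: Loose palm gouge lying on the felt mat: short wooden mushroom-shaped handle 52 mm long whose knob is 36 mm across, brass collar and steel blade; about 117 mm long overall along its x axis, blade to +x, knob to -x (towards the robot). Origin at the middle of its underside. Must not be touched or moved.
- palm_gouge_handle (a point): Top of the round knob of the palm gouge (39 mm above the table). Pointing at it means the tool point (TCP) within 18 mm of it sideways and no more than 65 mm above it, without contact.
- long_gouge: Bystander: gouge with a long spindle-shaped wooden handle 115 mm long, 25 mm thick, about 198 mm overall along x, on the felt mat.
- long_gouge_handle (a point): Top of the long gouge's handle near its middle (28 mm above the table). Not to be pointed at.
- slim_gouge: Bystander: gouge with a slim straight wooden handle 90 mm long, 15 mm thick, about 148 mm overall along x, on the felt mat.
- slim_gouge_handle (a point): Top of the slim gouge's handle, at its middle (18 mm above the table). Not to be pointed at.
- mat: Fixed grey felt mat 260 x 300 x 3 mm on which the three gouges lie side by side, about 90 mm apart, in any order.
- ink_jar: Bystander: closed ink jar 60 mm across, 65 mm high, standing beyond the board and mat.
- brayer: Bystander: ink roller with a wooden handle, about 125 mm long, 90 mm wide, 32 mm high, lying beyond the board and mat.
Mind the look-alikes: they are no part of the job. What is shaped like the block but green or pink is not meant.

How it is judged:
By the outcome, as a careful person would: the job done as asked, in the order asked, and still so for the second after the job is handed in, with the robot touching nothing.
It also fails if it takes over 69 s, if anything falls off the work surface, if the arm or the gripper's body presses on something with over 40 N, if the wrist force passes 120 N, or if a joint passes its speed limit or range.

## Working session

There is one attempt and no reset: what is moved stays moved. The work goes in short steps, Python scripts to look and compute and a tool call to move; the robot and the scene stay as the last step left them, time stands still between calls to the robot, and variables do not carry over. Pictures are saved under pics/ and viewed, at most 10 in all, crops included, and the job is handed in when it is done.

Besides the shell and the picture viewer there is one more tool, called after ">>>" as name(argument=value, ...), one argument or row to a line, values as JSON. carry_out: Moves the arm, as the interface text tells. Its arguments: {"type":"object","properties":{"series":{"type":"array"}},"required":["series"]}

```bash
mkdir -p pics; cat > h.py <<'E'
import numpy as np,cv2
from cell import r
def world(c,u,v):
    z=c["z_map"][int(v),int(u)]; K=c["camera_matrix"]
    p=np.array([(u-K[0,2])/K[0,0]*z,(v-K[1,2])/K[1,1]*z,z,1])
    return (np.linalg.inv(c["extrinsics"])@p)[:3].round(1)
def save(n,im,s=1): cv2.imwrite("pics/"+n+".png",cv2.resize(im[:,:,::-1],None,fx=s,fy=s,interpolation=cv2.INTER_CUBIC))
E
python3 - <<'E'
from h import *
import pickle
print(r.observe())
d={n:r.read_camera(n) for n in("top","scene")}
pickle.dump(d,open("c0.pkl","wb"))
for n in d: save(n+"0",d[n]["color"],1.4); print(d[n]["camera_matrix"],d[n]["extrinsics"])
E
```

```text
{'t': 0.0, 'joints': array([ 1.63510042e+00,  3.59406133e-01,  1.10620030e-02, -3.51513157e-04,
       -1.22411221e+00, -2.88123307e-01]), 'joint_vel': array([-0.00031265, -0.00130125,  0.00267501, -0.00053794, -0.00045604,
        0.00014348]), 'effort': array([ 6.68924768e-04, -5.83315766e+01,  2.93421131e+01,  6.93683982e+00,
       -5.83047542e-03,  1.53464885e-05]), 'tcp_pos': array([149.72734419, 657.71876486, 249.05233835]), 'eef_rot': array([ 9.93737610e-01, -1.11735605e-01, -1.71881087e-05,  8.46124421e-04]), 'contact_force': array([ 0.21470316,  0.17363854, -1.30635178]), 'wrist_torque': array([-0.01330951,  0.00849051,  0.01587719]), 'grasp_force': 0.0, 'grip_width': 0.9983305158565902}
[[414.98422729   0.         280.67695323]
 [  0.         414.98422729 213.1423111 ]
 [  0.           0.           1.        ]] [[ 1.74574091e-02 -9.99842598e-01  3.16514326e-03 -8.22805562e+01]
 [-9.86091281e-01 -1.77404475e-02 -1.65255143e-01  5.63761488e+02]
 [ 1.65285283e-01 -2.36193528e-04 -9.86245770e-01  8.52627953e+02]
 [ 0.00000000e+00  0.00000000e+00  0.00000000e+00  1.00000000e+00]]
[[410.33815004   0.         275.91702079]
 [  0.         410.33815004 207.05293404]
 [  0.           0.           1.        ]] [[-1.00041831e-01  9.94798438e-01  1.91754972e-02  1.19490984e+02]
 [ 7.17313487e-01  8.54655536e-02 -6.91488973e-01 -3.64832622e+02]
 [-6.89530995e-01 -5.54229800e-02 -7.22132467e-01  1.52912781e+03]
 [ 0.00000000e+00  0.00000000e+00  0.00000000e+00  1.00000000e+00]]
```

View pics/top0.png

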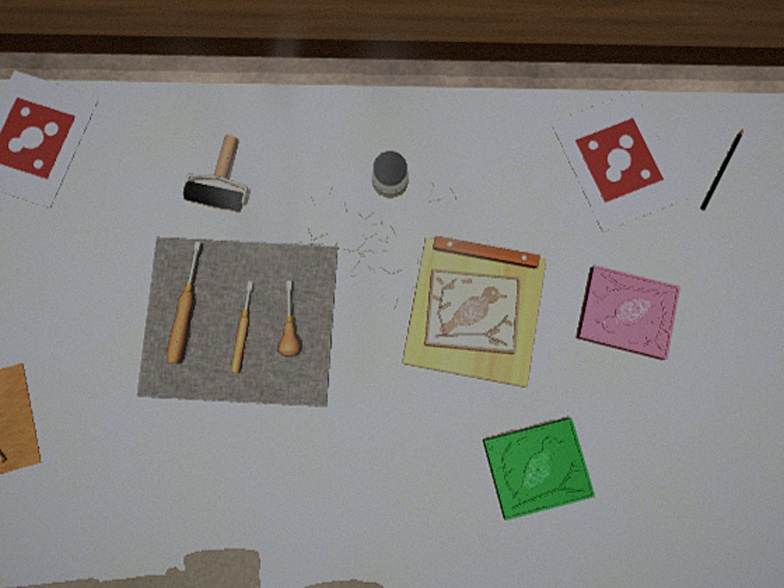

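View pics/scene0.png

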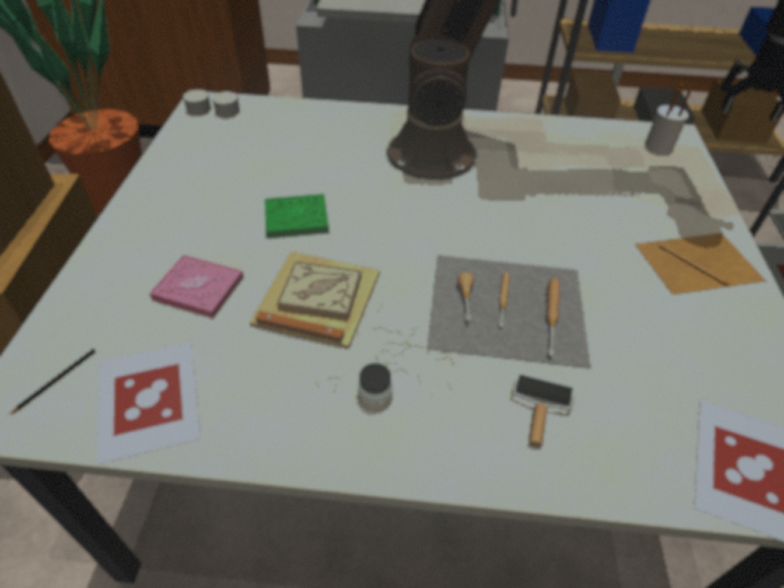

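The top picture shows the beige block on the board at (473,312), with the fence at (487,250). The look-alikes are the green block (538,468) and the pink one (628,312). The gouges are the palm one with the round knob (289,345), the slim one (238,345) and the long one (182,325). The scene view agrees. I choose the beige block and the gouge at (289,345), and check both in a crop.

```bash
python3 - <<'E'
from h import *
import pickle
d=pickle.load(open("c0.pkl","rb"))
save("crop1",d["top"]["color"][165:285,185:395],3.8)
E
```

```text
(no output)
```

View pics/crop1.png

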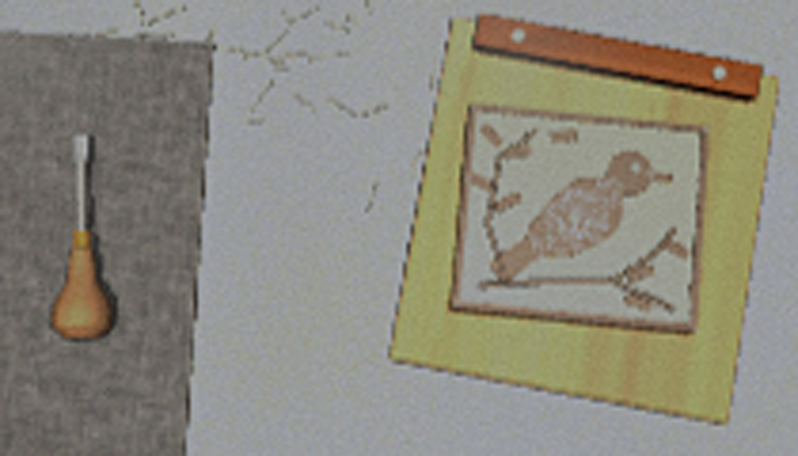

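```bash
python3 - <<'E'
from h import *
import pickle
d=pickle.load(open("c0.pkl","rb"))
save("crop2",d["scene"]["color"][175:255,170:370],3.9)
E
```

```text
(no output)
```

View pics/crop2.png

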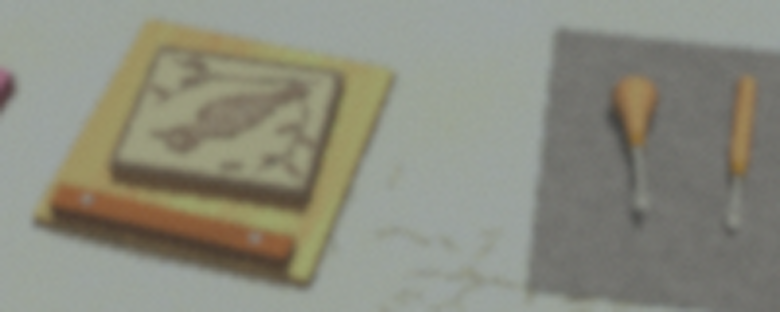

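The crop shows the beige block with corners at about (470,106), (706,127), (693,332) and (450,310). The bird's head with eye and beak is at (629,173), the palm gouge knob at (83,310), and the fence above. In the scene crop the head is at (181,138) and the knob at (636,92).

```bash
cat >> h.py <<'E'
def onz(c,u,v,h):
    M=np.linalg.inv(c["extrinsics"]); d=M[:3,:3]@np.linalg.inv(c["camera_matrix"])@[u,v,1]; o=M[:3,3]
    return (o+d*(h-o[2])/d[2]).round(1)
def tri(a,pa,b,pb):
    X=cv2.triangulatePoints(*[c["camera_matrix"]@c["extrinsics"][:3] for c in(a,b)],np.float64(pa).reshape(2,1),np.float64(pb).reshape(2,1))
    return (X[:3]/X[3]).ravel().round(1)
E
python3 - <<'E'
from h import *
import pickle
d=pickle.load(open("c0.pkl","rb")); t,s=d["top"],d["scene"]
T=lambda x,y:(185+(x+.5)/3.8-.5,165+(y+.5)/3.8-.5)
S=lambda x,y:(170+(x+.5)/3.9-.5,175+(y+.5)/3.9-.5)
for n,a,b in[("head",(629,173),(181,138)),("knob",(83,310),(636,92)),("bFL",(470,106),(305,201)),("bFR",(706,127),(113,173)),("bNR",(693,332),(160,50)),("bNL",(450,310),(340,73))]:
    print(n,tri(t,T(*a),s,S(*b)),onz(t,*T(*a),32),onz(s,*S(*b),32),world(t,*T(*a)),world(s,*S(*b)))
for n,a in[("FL",(450,17)),("FR",(778,77)),("NR",(727,423)),("NL",(390,357))]: print("board",n,onz(t,*T(*a),12))
for a in[(478,16),(762,67),(474,48),(754,98)]: print("fence",onz(t,*T(*a),30),onz(t,*T(*a),12))
for n,x,y in[("pink",628,312),("green",538,468),("jar",390,172),("slim",238,345)]: print(n,onz(t,x/1.4,y/1.4,20))
E
```

```text
head [ 577.3 -226.4   31.4] [ 577.1 -225.6   32. ] [ 577.8 -227.    32. ] [ 577.2 -225.7   31.3] [ 580.1 -226.2   34.6]
knob [492.   89.4  29.9] [491.9  87.8  32. ] [493.9  90.4  32. ] [491.3  86.5  38.9] [498.8  89.8  36.8]
bFL [ 617.3 -133.7   22.5] [ 615.2 -132.9   32. ] [ 625.5 -132.3   32. ] [ 619.4 -134.2   13.2] [ 617.2 -133.8   22.4]
bFR [ 607.  -271.3   22.3] [ 605.2 -270.9   32. ] [ 615.7 -266.5   32. ] [ 604.4 -270.    35.7] [ 609.6 -268.7   25. ]
bNR [ 485.9 -262.2   26.3] [ 485.5 -261.2   32. ] [ 491.8 -260.1   32. ] [ 485.1 -260.3   36.5] [ 490.9 -260.4   31.2]
bNL [ 496.1 -124.1   28.2] [ 495.6 -122.2   32. ] [ 500.  -125.1   32. ] [ 496.7 -122.9   19.3] [ 499.2 -125.3   31.2]
board FL [ 674.4 -121.8   12. ]
board FR [ 640.8 -319.1   12. ]
board NR [ 434.7 -284.2   12. ]
board NL [469.3 -88.6  12. ]
fence [ 670.3 -137.4   30. ] [ 675.3 -138.7   12. ]
fence [ 642.3 -305.    30. ] [ 646.8 -309.6   12. ]
fence [ 650.7 -135.2   30. ] [ 655.4 -136.4   12. ]
fence [ 623.5 -299.8   30. ] [ 627.6 -304.4   12. ]
pink [ 554.4 -446.7   20. ]
green [ 311.9 -297.7   20. ]
jar [781.8 -63.7  20. ]
slim [491.  170.1  20. ]
```

Block: centre about (550,-197), yaw -0.08. Board yaw is -0.166, and the gap to the fence is about 30 mm at the middle. The head is at (577,-226), the knob near (492,88). Now I move over high, with partly closed fingers, to get behind the block.

>>> carry_out(
  series=[
    {"offset": [36,-35,0],"roll": 0,"hand": 40},
    {"offset": [72,-70,0],"roll": 0,"hand": 40},
    {"offset": [108,-105,0],"roll": 0,"hand": 40},
    {"offset": [145,-140,0],"roll": 0,"hand": 40},
    {"offset": [180,-175,0],"roll": 0,"hand": 40},
    {"offset": [216,-210,0],"roll": 0.03,"hand": 40},
    {"offset": [252,-244,0],"roll": 0.058,"hand": 40},
    {"offset": [290,-278,0],"roll": 0.058,"hand": 40},
    {"offset": [300,-325,0],"roll": 0.058,"hand": 40},
    {"offset": [310,-370,0],"roll": 0.058,"hand": 40},
    {"offset": [320,-420,0],"roll": 0.058,"hand": 40},
    {"offset": [330,-465,0],"roll": 0.058,"hand": 40},
  ],
)

```text
t: 1.6
tcp_pos: [479.7, 191.3, 249.8]
eef_rot: [0.997, -0.083, -0.0, 0.0]
contact_force: [-0.2, -0.3, 0.4]
grip_width: 0.469
grasp_force: 0.0
```

>>> carry_out(
  series=[
    {"offset": [5,-45,0],"roll": 0,"hand": 40},
    {"offset": [5,-90,0],"roll": 0,"hand": 40},
    {"offset": [0,-135,0],"roll": 0,"hand": 40},
    {"offset": [-5,-180,0],"roll": 0,"hand": 40},
    {"offset": [-10,-225,0],"roll": 0,"hand": 40},
    {"offset": [-14,-270,0],"roll": 0,"hand": 40},
    {"offset": [-18,-310,0],"roll": 0,"hand": 40},
    {"offset": [-22,-345,0],"roll": 0,"hand": 40},
    {"offset": [-26,-375,0],"roll": 0,"hand": 40},
    {"offset": [-26,-375,0],"roll": 0,"hand": 40},
    {"offset": [-26,-375,0],"roll": 0,"hand": 40},
  ],
)

```text
t: 2.98
tcp_pos: [453.6, -181.8, 249.8]
eef_rot: [0.997, -0.083, -0.0, -0.0]
contact_force: [0.9, 0.8, 0.0]
grip_width: 0.468
grasp_force: 0.0
```

>>> carry_out(
  series=[
    {"offset": [0,0,-40],"roll": 0,"hand": 40},
    {"offset": [0,0,-80],"roll": 0,"hand": 40},
    {"offset": [0,0,-120],"roll": 0,"hand": 40},
    {"offset": [0,0,-150],"roll": 0,"hand": 40},
    {"offset": [0,0,-175],"roll": 0,"hand": 40},
    {"offset": [0,0,-190],"roll": 0,"hand": 40},
    {"offset": [0,0,-200],"roll": 0,"hand": 40},
    {"offset": [0,0,-207],"roll": 0,"hand": 40},
    {"offset": [0,0,-213],"roll": 0,"hand": 40},
    {"offset": [0,0,-213],"roll": 0,"hand": 40},
  ],
)

```text
t: 4.22
tcp_pos: [453.8, -181.8, 36.9]
eef_rot: [0.997, -0.083, -0.0, 0.0]
contact_force: [-1.1, -1.0, 0.2]
grip_width: 0.468
grasp_force: 0.0
```

>>> carry_out(
  series=[
    {"offset": [4,-0.7,0],"roll": 0,"hand": 40},
    {"offset": [8,-1.3,0],"roll": 0,"hand": 40},
    {"offset": [12,-2,0],"roll": 0,"hand": 40},
    {"offset": [15,-2.5,0],"roll": 0,"hand": 40},
    {"offset": [18,-3,0],"roll": 0,"hand": 40},
    {"offset": [21,-3.5,0],"roll": 0,"hand": 40},
    {"offset": [24,-4,0],"roll": 0,"hand": 40},
    {"offset": [27,-4.5,0],"roll": 0,"hand": 40},
    {"offset": [30,-5,0],"roll": 0,"hand": 40},
  ],
)

```text
t: 5.35
tcp_pos: [482.6, -186.8, 36.7]
eef_rot: [0.997, -0.083, -0.001, -0.0]
contact_force: [-3.2, 0.5, 3.4]
grip_width: 0.466
grasp_force: 2.0
```

```bash
python3 - <<'E'
from h import *
o=r.observe(); print(o["tcp_pos"],o["contact_force"])
c=r.read_camera("scene"); save("push1",c["color"][150:270,160:320],4.5)
E
```

```text
[ 482.64625004 -186.79838657   36.70805447] [-3.19658206  0.54740791  3.42523648]
```

View pics/push1.png

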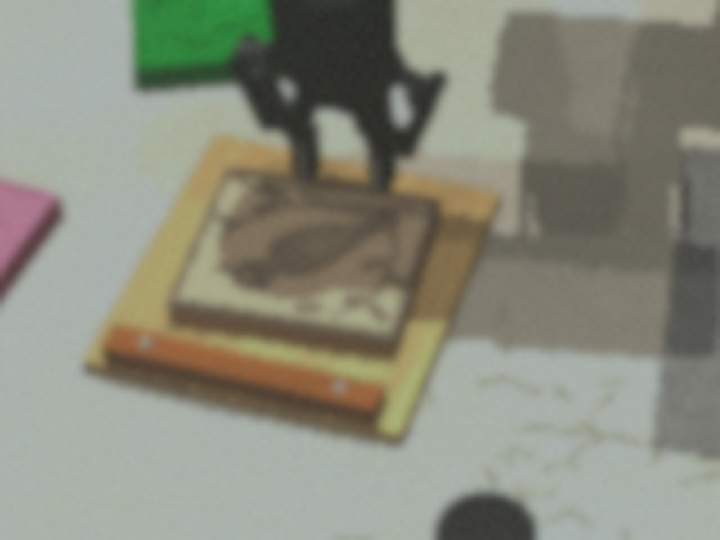

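The picture shows both fingertips behind the block's near edge (300-385,185). The block is nearly parallel to the fence, with a gap left. I keep pushing.

>>> carry_out(
  series=[
    {"offset": [3,-0.5,0],"roll": 0,"hand": 40},
    {"offset": [6,-1,0],"roll": 0,"hand": 40},
    {"offset": [9,-1.5,0],"roll": 0,"hand": 40},
    {"offset": [12,-2,0],"roll": 0,"hand": 40},
    {"offset": [15,-2.5,0],"roll": 0,"hand": 40},
    {"offset": [18,-3,0],"roll": 0,"hand": 40},
    {"offset": [20,-3.3,0],"roll": 0,"hand": 40},
    {"offset": [22,-3.7,0],"roll": 0,"hand": 40},
    {"offset": [22,-3.7,0],"roll": 0,"hand": 40},
  ],
)

```text
t: 6.52
tcp_pos: [506.1, -190.6, 37.0]
eef_rot: [0.997, -0.083, 0.0, 0.0]
contact_force: [-2.0, -0.6, -1.0]
grip_width: 0.466
grasp_force: 0.7
```

>>> carry_out(
  series=[
    {"offset": [1,-0.2,0],"roll": 0,"hand": 40},
    {"offset": [2,-0.3,0],"roll": 0,"hand": 40},
    {"offset": [3,-0.5,0],"roll": 0,"hand": 40},
    {"offset": [3,-0.5,0],"roll": 0,"hand": 40},
  ],
)

```text
t: 7.02
tcp_pos: [509.1, -191.1, 37.0]
eef_rot: [0.997, -0.083, 0.0, 0.0]
contact_force: [-1.7, 0.0, -0.3]
grip_width: 0.466
grasp_force: 1.0
```

>>> carry_out(
  series=[
    {"offset": [0.7,-0.1,0],"roll": 0,"hand": 40},
    {"offset": [1.4,-0.2,0],"roll": 0,"hand": 40},
    {"offset": [2,-0.3,0],"roll": 0,"hand": 40},
    {"offset": [2,-0.3,0],"roll": 0,"hand": 40},
  ],
)

```text
t: 7.52
tcp_pos: [510.4, -191.3, 37.0]
eef_rot: [0.997, -0.083, -0.0, -0.0]
contact_force: [-4.7, 2.0, 3.4]
grip_width: 0.465
grasp_force: 2.5
```

>>> carry_out(
  series=[
    {"offset": [0.7,-0.1,0],"roll": 0,"hand": 40},
    {"offset": [1.4,-0.2,0],"roll": 0,"hand": 40},
    {"offset": [1.4,-0.2,0],"roll": 0,"hand": 40},
  ],
)

```text
t: 7.9
tcp_pos: [510.4, -191.4, 36.8]
eef_rot: [0.997, -0.083, -0.002, -0.0]
contact_force: [-9.0, 3.3, 6.2]
grip_width: 0.471
grasp_force: 4.4
```

The block has stopped against the fence (force rising at x 510.4). I back off, lift, close the fingers and go above the knob.

>>> carry_out(
  series=[
    {"offset": [-8,1.3,0],"roll": 0,"hand": 40},
    {"offset": [-16,2.6,0],"roll": 0,"hand": 40},
    {"offset": [-25,4,0],"roll": 0,"hand": 40},
    {"offset": [-25,4,0],"roll": 0,"hand": 40},
    {"offset": [-25,4,40],"roll": 0,"hand": 40},
    {"offset": [-25,4,80],"roll": 0,"hand": 20},
    {"offset": [-25,4,115],"roll": 0,"hand": 0},
    {"offset": [-25,44,115],"roll": 0,"hand": 0},
    {"offset": [-25,84,115],"roll": 0,"hand": 0},
    {"offset": [-25,124,115],"roll": 0,"hand": 0},
  ],
)

```text
t: 9.15
tcp_pos: [487.5, -66.4, 152.4]
eef_rot: [0.997, -0.083, 0.001, -0.0]
contact_force: [1.4, 0.1, -0.3]
grip_width: 0.002
grasp_force: 0.0
```

>>> carry_out(
  series=[
    {"offset": [1,40,0],"roll": 0,"hand": 0},
    {"offset": [2,80,0],"roll": 0,"hand": 0},
    {"offset": [4,115,0],"roll": 0,"hand": 0},
    {"offset": [5,140,0],"roll": 0,"hand": 0},
    {"offset": [6,155,0],"roll": 0,"hand": 0},
    {"offset": [6,155,0],"roll": 0,"hand": 0},
    {"offset": [6,155,0],"roll": 0,"hand": 0},
  ],
)

```text
t: 10.02
tcp_pos: [493.1, 86.9, 151.9]
eef_rot: [0.997, -0.083, -0.0, 0.0]
contact_force: [-0.1, 0.4, -0.3]
grip_width: -0.001
grasp_force: 0.0
```

```bash
python3 - <<'E'
from h import *
import pickle
o=r.observe(); print(o["tcp_pos"],o["grip_width"])
c=r.read_camera("top"); w=r.read_camera("wrist");pickle.dump((c,w,o),open("c1.pkl","wb"))
save("top2",c["color"][160:285,280:400],4.7)
save("wrist2",w["color"]); print(w["camera_matrix"],w["tool_from_camera"])
E
```

```text
[493.08809332  86.92649539 151.90596313] -0.0014916146417423835
[[325.1922621    0.         284.86105938]
 [  0.         325.1922621  211.90954636]
 [  0.           0.           1.        ]] [[-2.85591934e-04 -9.58337793e-01 -2.85637171e-01  7.23669513e+01]
 [ 9.99999795e-01 -4.37248904e-04  4.67167051e-04  2.24060594e-01]
 [-5.72598380e-04 -2.85636979e-01  9.58337721e-01 -1.23013421e+02]
 [ 0.00000000e+00  0.00000000e+00  0.00000000e+00  1.00000000e+00]]
```

View pics/top2.png

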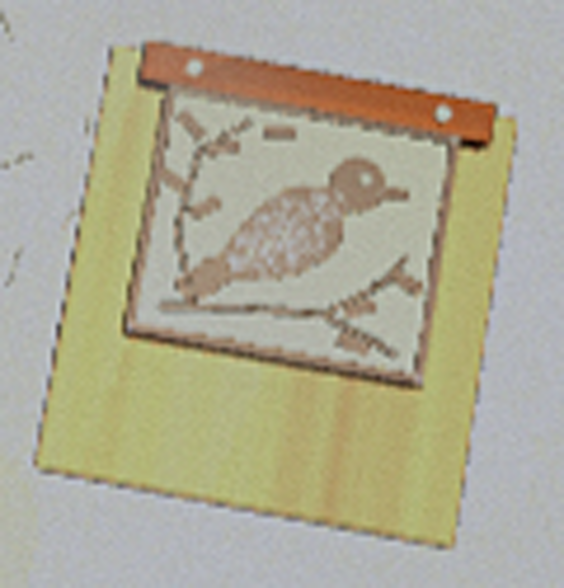

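View pics/wrist2.png

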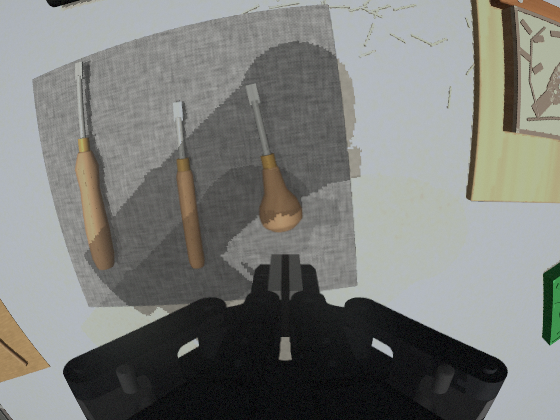

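The block now sits flush and parallel along the fence, with the head at (357,186) in the crop. In the wrist view the knob is at about (281,211), with the fingertips below it at (286,260). I compute both targets.

```bash
python3 - <<'E'
from h import *
import pickle
from scipy.spatial.transform import Rotation as R
c,w,o=pickle.load(open("c1.pkl","rb"))
print("head",onz(c,280+357.5/4.7-.5,160+186.5/4.7-.5,32))
for p in[(172,92),(452,139),(420,385),(128,332)]: print("blk",onz(c,280+(p[0]+.5)/4.7-.5,160+(p[1]+.5)/4.7-.5,32))
K=w["camera_matrix"];T=w["tool_from_camera"];Rw=R.from_quat(o["eef_rot"]).as_matrix()
def ray(u,v):
    d=np.array([u-K[0,2],v-K[1,2]])/K[0,0];a=np.hypot(*d)
    return Rw@T[:3,:3]@np.r_[d/a*np.sin(a),np.cos(a)]
O=o["tcp_pos"]+Rw@T[:3,3]
for p in[(281,211)]:
    d=ray(*p)
    for h in(21,39): print("knob",h,O+d*(h-O[2])/d[2])
    z=w["z_map"][p[1],p[0]]; print("depth",O+d*z/(np.cos(np.hypot(p[0]-K[0,2],p[1]-K[1,2])/K[0,0])))
E
```

```text
head [ 602.  -237.8   32. ]
blk [ 646.1 -150.4   32. ]
blk [ 625.6 -283.2   32. ]
blk [ 508.4 -265.9   32. ]
blk [ 530.7 -130.2   32. ]
knob 21 [491.00469151  90.08202972  21.        ]
knob 39 [496.21220111  88.9959085   39.        ]
depth [495.35707683  89.17426029  36.044223  ]
```

>>> carry_out(
  series=[
    {"offset": [0,2,-20],"roll": 0,"hand": 0},
    {"offset": [0,2,-40],"roll": 0,"hand": 0},
    {"offset": [0,2,-57],"roll": 0,"hand": 0},
    {"offset": [0,2,-65],"roll": 0,"hand": 0},
    {"offset": [0,2,-69],"roll": 0,"hand": 0},
    {"offset": [0,2,-69],"roll": 0,"hand": 0},
    {"offset": [0,2,-69],"roll": 0,"hand": 0},
    {"offset": [0,2,-69],"roll": 0,"hand": 0},
    {"offset": [0,2,-69],"roll": 0,"hand": 0},
    {"offset": [0,2,-69],"roll": 0,"hand": 0},
    {"offset": [0,2,-69],"roll": 0,"hand": 0},
    {"offset": [0,2,-69],"roll": 0,"hand": 0},
  ],
)

```text
t: 11.62
tcp_pos: [493.2, 89.4, 83.0]
eef_rot: [0.997, -0.083, -0.0, -0.0]
contact_force: [0.3, -0.3, -0.0]
grip_width: -0.001
grasp_force: 0.0
```

>>> carry_out(
  series=[
    {"offset": [0,0,0],"roll": 0,"hand": 0},
    {"offset": [0,0,0],"roll": 0,"hand": 0},
    {"offset": [0,0,0],"roll": 0,"hand": 0},
    {"offset": [0,0,0],"roll": 0,"hand": 0},
    {"offset": [0,0,0],"roll": 0,"hand": 0},
    {"offset": [0,0,0],"roll": 0,"hand": 0},
    {"offset": [0,0,0],"roll": 0,"hand": 0},
    {"offset": [0,0,0],"roll": 0,"hand": 0},
    {"offset": [0,0,0],"roll": 0,"hand": 0},
    {"offset": [0,0,0],"roll": 0,"hand": 0},
    {"offset": [0,0,0],"roll": 0,"hand": 0},
    {"offset": [0,0,0],"roll": 0,"hand": 0},
  ],
)

```text
t: 13.12
tcp_pos: [493.2, 89.4, 83.0]
eef_rot: [0.997, -0.083, -0.0, 0.0]
contact_force: [0.5, -0.3, 0.5]
grip_width: -0.003
grasp_force: 0.0
```

```bash
python3 - <<'E'
from h import *
w=r.read_camera("wrist"); save("wrist3",w["color"][120:330,140:420],2); print(r.observe()["tcp_pos"])
E
```

```text
[493.20821872  89.4433989   82.98688744]
```

View pics/wrist3.png

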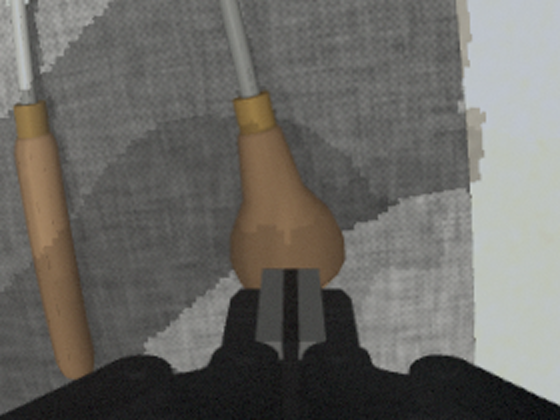

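The wrist view shows the shut fingertips directly over the palm gouge's knob at (290,280), clear of it, with the slim gouge well to the side. I hold a moment longer, then go to the head at (602,-238).

>>> carry_out(
  series=[
    {"offset": [0,0,0],"roll": 0,"hand": 0},
    {"offset": [0,0,0],"roll": 0,"hand": 0},
    {"offset": [0,0,0],"roll": 0,"hand": 0},
    {"offset": [0,0,35],"roll": 0,"hand": 0},
    {"offset": [0,0,70],"roll": 0,"hand": 0},
    {"offset": [13,-40,70],"roll": 0,"hand": 0},
    {"offset": [27,-80,70],"roll": 0,"hand": 0},
    {"offset": [40,-120,70],"roll": 0,"hand": 0},
    {"offset": [53,-160,70],"roll": 0,"hand": 0},
    {"offset": [67,-200,70],"roll": 0,"hand": 0},
    {"offset": [80,-240,70],"roll": 0,"hand": 0},
    {"offset": [93,-280,70],"roll": 0,"hand": 0},
  ],
)

```text
t: 14.68
tcp_pos: [586.5, -191.9, 152.9]
eef_rot: [0.997, -0.083, -0.0, 0.0]
contact_force: [1.1, 1.3, 0.1]
grip_width: 0.0
grasp_force: 0.0
```

>>> carry_out(
  series=[
    {"offset": [10,-30,0],"roll": 0,"hand": 0},
    {"offset": [15,-44,0],"roll": 0,"hand": 0},
    {"offset": [16,-47,0],"roll": 0,"hand": 0},
    {"offset": [16,-47,-25],"roll": 0,"hand": 0},
    {"offset": [16,-47,-50],"roll": 0,"hand": 0},
    {"offset": [16,-47,-65],"roll": 0,"hand": 0},
    {"offset": [16,-47,-73],"roll": 0,"hand": 0},
    {"offset": [16,-47,-76],"roll": 0,"hand": 0},
    {"offset": [16,-47,-76],"roll": 0,"hand": 0},
    {"offset": [16,-47,-76],"roll": 0,"hand": 0},
    {"offset": [16,-47,-76],"roll": 0,"hand": 0},
    {"offset": [16,-47,-76],"roll": 0,"hand": 0},
  ],
)

```text
t: 16.18
tcp_pos: [602.3, -237.6, 77.3]
eef_rot: [0.997, -0.083, 0.0, -0.0]
contact_force: [-0.2, 0.4, 0.1]
grip_width: 0.003
grasp_force: 0.0
```

>>> carry_out(
  series=[
    {"offset": [0,0,0],"roll": 0,"hand": 0},
    {"offset": [0,0,0],"roll": 0,"hand": 0},
    {"offset": [0,0,0],"roll": 0,"hand": 0},
    {"offset": [0,0,0],"roll": 0,"hand": 0},
    {"offset": [0,0,0],"roll": 0,"hand": 0},
    {"offset": [0,0,0],"roll": 0,"hand": 0},
    {"offset": [0,0,0],"roll": 0,"hand": 0},
    {"offset": [0,0,0],"roll": 0,"hand": 0},
    {"offset": [0,0,0],"roll": 0,"hand": 0},
    {"offset": [0,0,0],"roll": 0,"hand": 0},
    {"offset": [0,0,0],"roll": 0,"hand": 0},
    {"offset": [0,0,0],"roll": 0,"hand": 0},
  ],
)

```text
t: 17.68
tcp_pos: [602.2, -237.6, 77.0]
eef_rot: [0.997, -0.083, 0.0, 0.0]
contact_force: [0.6, -0.5, 0.5]
grip_width: 0.002
grasp_force: 0.0
```

```bash
python3 - <<'E'
from h import *
w=r.read_camera("wrist"); save("wrist4",w["color"],1.4); print(r.observe()["tcp_pos"])
E
```

```text
[ 602.25451759 -237.5746048    77.03362321]
```

View pics/wrist4.png

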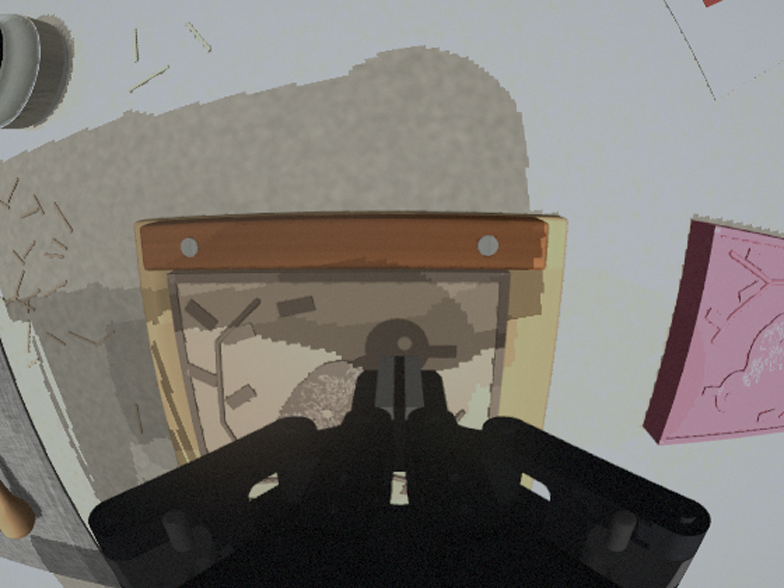

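The fingertips are at (398,360), over the bird's head (397,345), and the block is flush along the fence. I hold a few more rows and hand in.

>>> carry_out(
  series=[
    {"offset": [0,0,0],"roll": 0,"hand": 0},
    {"offset": [0,0,0],"roll": 0,"hand": 0},
    {"offset": [0,0,0],"roll": 0,"hand": 0},
    {"offset": [0,0,0],"roll": 0,"hand": 0},
    {"offset": [0,0,0],"roll": 0,"hand": 0},
    {"offset": [0,0,0],"roll": 0,"hand": 0},
  ],
)

```text
t: 18.48
tcp_pos: [602.2, -237.6, 77.0]
eef_rot: [0.997, -0.083, 0.0, 0.0]
contact_force: [-0.5, 0.6, 0.1]
grip_width: 0.001
grasp_force: 0.0
```

```bash
python3 -c "
from cell import r
print(r.job_done())"
```

```text
the job is handed in; nothing more can be done
None
```

The block is flush against the fence, the palm gouge's knob was pointed at for over two seconds, and the arm is still holding about 25 mm above the bird's head; the job was handed in at about 18.5 s, but no verdict came back.

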